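# Show the marker disc to the inspection camera by its tilting mirror

### The job

On the inspection stand, first slide the steel cover fully open to its stop, so that the white marker disc lying in the sample well is uncovered. Then swing the sprung mirror by its handle bar until the stand's camera sees the disc in the middle of the mirror, and finish while still holding the mirror steadily at that angle: do not let go. Leave the disc where it lies and do not disturb the other things on the bench.

Things in the scene. Friction and masses are not known exactly. Their poses are not given: they have to be found in the camera images.
- stand: Inspection stand fixed to the bench, base 150 x 560 mm, origin on the bench. Own z up; own y along its long side to the camera end; own x across, away from the robot; turned up to 15 degrees. Other entries give points in its frame, in mm. A blue post at x 60..74, y 45..75, 198 tall carries the mirror. Deck for the open cover: y -244..-84, top z 43.
- well (a point): Middle of the floor of the sample well, stand (0, -2, 14) mm. The well is an aluminium trough inside the stand, x -36..36, y -82..78, wall tops at z 47, with thin guide rails for the cover to z 57 at x +-43, y -246..88. Axes as the stand's.
- lens (a point): Front of the camera's lens, stand (0, 193, 180) mm. The camera, a black box 46 x 70 x 46 mm centred at (0, 250, 180) on a post, looks level along the stand's -y at the middle of the mirror.
- pivot (a point): Middle of the mirror's face, on its hinge axis (parallel to the stand's x), stand (0, 60, 180) mm; fixed; axes as the stand's. The camera sees the disc in mid mirror when the face's normal halves the angle lens-pivot-disc. So mirror joint q = b/2 - 0.314, b being the angle from the stand's +y down to the line pivot-disc_top (over pi/2 if the disc is to -y of the pivot); q is 0.49 to 0.80.
- cover (a joint): Slide of the steel cover (plate 80 x 166 x 5 mm, top at z 52), m: 0 = well closed, 0.155 = fully open at its stop; grows as the cover goes to the stand's -y, away from the camera. Starts 0 to 0.03. Resists with about 1 to 2 N and stays where left.
- cover_knob (a point): Grip point in the cover's black block knob: 22 mm along the stand's x, 16 mm along y, z 52 to 87 mm. The point is on its centre line at z 75 mm, stand x 0, y -72 mm minus the cover's joint value. Axes as the stand's. Grip from above; most room with the fingers on its two x faces. Nothing stands above it.
- mirror (a joint): Hinge of the mirror (66 x 56 mm in a black frame), rad: 0 = parked on its stop, at most 1.1. A weak spring always pulls it back to 0 (1 to 3 N at the bar), so it must be held. At value q the face's normal points 0.314 + q below level (level = the stand's +y, to the camera; pi/2 = straight down). As q grows the face turns down to the well and the bar moves to the stand's +y.
- mirror_bar (a point): Grip point on the axis of the mirror's round black handle bar: 16 mm thick, parallel to the stand's x from x -107 to -49; point at x -82, 85 mm from the hinge axis. The bar stands straight above that axis at q = 0.471, else leans q - 0.471 rad to the stand's +y. Pinch it from above on its y sides; nothing is above it; it can turn in the fingers. Orientation: the mirror's, -z its face's normal.
- sightline (a point): Unseen reference frame at the pivot: own -z is the camera's line of sight after the mirror, turning twice as far as the mirror; x as the stand's. When the disc's top centre lies on this line (its y here is 0, its z negative) the camera sees the disc in mid mirror.
- disc: Loose white ceramic marker disc, 44 mm across, 12 mm thick, thin black cross on top, flat on the floor of the well under the cover, at stand x -8..8, y -56..50 mm. Origin at the centre of its underside (z 14 mm).
- disc_top (a point): Centre of the disc's top face, 26 mm above the bench: the marker.
- beaker: Glass beaker, 66 mm across, 85 mm tall, on the robot's side of the stand. Origin under its centre. Leave alone.
- jar: Clear jar with steel cap, 54 mm across, 75 mm tall, behind the stand. Leave alone.
- weight: Brass weight, 40 mm across, 55 mm tall, behind the stand. Leave alone.
- pan: White enamel pan 110 x 180 x 50 mm, left of the stand. Leave alone.
- washbottle: White bottle, 68 mm across, 170 mm tall, right of the stand. Leave alone.
- spanner: Steel spanner 200 mm long, right of the stand. Leave alone.
- brush: Brush 200 mm long, left of the stand. Leave alone.

How it is judged:
On the way, in this order (a step that is already met when the one before it is completed fails the run):
1. the cover is slid fully open (value of joint cover above 0.145 m), for 0.2 s.
2. the mirror, held by the fingers, reflects the disc to the camera and is still (y of disc_top in the frame of sightline between -0.02 and 0.02 m and z of disc_top in the frame of sightline below -0.08 m and contact force between the fingers and mirror above 0.3 N and velocity of joint mirror between -0.05 and 0.05 rad/s), for 0.3 s.
At the end, for the whole second after the job is handed in: Cover open by more than 145 of 155 mm; fingers press the mirror's body (over 0.3 N) and hold it still (under 0.05 rad/s) where the camera's reflected line of sight passes within 20 mm of the disc's top centre (about 3 degrees of mirror); disc moved under 10 mm (all of step 2 and value of joint cover above 0.145 m and distance of disc from where it was at the start of the episode below 0.01 m); the arm keeps its last pose, push and grip.
It fails at once if the marker disc is moved from its place by more than 15 mm (distance of disc from where it was at the start of the episode above 0.015 m).
It fails at once if another thing on the bench is moved by more than 30 mm (distance of any of beaker, jar, weight, pan, washbottle, spanner, brush from where it was at the start of the episode above 0.03 m).
It also fails if it takes over 48 s, if anything falls off the work surface, if the arm or the gripper's body presses on something with over 40 N, if the wrist force passes 120 N, or if a joint passes its speed limit or range.

### The arm

A 7-joint arm with a two-finger parallel gripper is mounted at the origin on the work surface. World frame = base frame: x ahead of the robot, y to its left, z up, the work surface at z = 0. Lengths are in m, angles in rad, forces in N, time in s.
With the tool pointing down it reaches from about 0.425 to 0.925 m from the base axis. Payload 6.8 kg.
Tool frame: the origin (TCP) lies on the mounting face of the last link; the fingertips stand 173 mm ahead of it and the grasp point (between the pads) lies 155 mm ahead of it; z points along the fingers, y is the line along which they close (so a half turn about z gives the same grasp; the last joint's range is limited). The gripper opens to 85 mm and grips with 20 to 120 N. Pads are 22 mm wide; open, the fingers measure 114 mm over their backs; the gripper's body (76 mm by 85 mm) begins 54 mm behind the grasp point. The pads swing forward as they close: fully open they stand 13 mm farther back than shut.
Start: joints at [-1.399, 0.477, 0.022, 1.555, -0.011, 1.109, -0.083], TCP at [0.186, 0.649, 0.405] pointing down, gripper open.
Joint ranges: [-2.96, 2.96], [-0.34, 2.1], [-1.41, 1.46], [0.24, 2.44], [-1.37, 4.51], [0.17, 1.92], [-2.96, 2.96]. Speed limits (rad/s): [2.39, 2.39, 3.14, 3.14, 3.14, 3.14, 3.14].

### API

Orientations are given as a rotation vector (axis times angle).
In Python, from bench import r gives the robot as it stands.
- The arm moves only by the tool arm_command, never from a script. Its argument "plan" is a list of rows, each an object of numbers: "claw": the closure, from 0 (fully open) to 1 (shut); "tx", "ty", "tz": the shift along the tool's x, y, z in m; "ax", "ay", "az": the turn, a rotation vector about the tool's x, y, z in degrees. A call has exactly 10 rows; each row shifts and turns the commanded pose from where the row before left it, along the tool's axes as they then stand; what a row does not reach is not made up. A row lasts 1/12 s, in which the tool goes at most 41.7 mm and 7.16 degrees, less where a joint would pass 70% of its speed; a pose out of reach is approached as far as the arm can. A call is refused whole if a number of a shift passes 0.0417 or a number of a turn 7.16, either way. A call with a gripper value outside its range is refused whole. The fingers move at their own pace and stop on an object; "squeeze" is the grip in N (left out, the last holds). Time passes only in rows, so rows that do not move let the fingers close, or fill a call up. It gives the time, the measured TCP pose, the force, the opening and the grip force at its end, in the units of the state.
- r.get_obs(): the state, without advancing time (a new reading comes with each control period).
- r.grab_frame(name): name is "scene" or "top"; returns the picture (420x560x3 uint8, red, green, blue); there is no depth.
- r.camera_model(name): a dict with "fx", "fy", "cx", "cy" (pixels), "position" and "orientation" of the camera in the world. Camera axes: x right, y up, looking along -z (the intrinsics and any distortion apply to the point x, -y, -z); pixel columns grow to the right and rows downward; lengths in m; the calibration is good to about 2 mm. A picture is of the moment at which its call begins. camera_model takes no time and is no camera call.
- r.hand_in(): hands the job in; it is judged then, once.
Trained networks look in the newest picture that a camera, given by its name, has taken for a name from the list of things; names that differ only in an ending like _2 or _b are one class to them, and where a whole thing is asked for, a point or a joint stands for the part that bears it (a point fixed in the world has none). Each returns a list of dicts, best first, with "confidence" (0 to 1); they miss things now and then, are a little off and sometimes report something else, mostly with a low value. They report only what shows in the picture. A call takes as long as a camera call.
- r.boxes_of(target, camera): "location" ([x, y, z] in m, in the coordinates of the camera as it stood for that picture, good to about 4 mm: the middle of the surface that is visible of it).
- r.tip_of(target, camera): "location" ([x, y, z] in m, in the coordinates of the camera as it stood for that picture, good to about 4 mm: a listed point, or the origin of a listed thing).
The state is a dict: "clock": time; "joints": joint angles; "qvel": joint speeds; "tau": joint torques, N m; "tcp_pos": TCP position; "orientation": TCP orientation; "contact_force": force on the tool from outside, world axes, zero at the start; "moment": the same for the moment, N m; "grip_width": finger opening in m; "gripper_force": force on a finger pad.
Only numpy, scipy, OpenCV 4.12 (cv2) and the standard library are available. Lean on these libraries where they do the work, as an engineer would, in place of code of your own. Each camera call takes 0.05 s, during which the arm holds its last target. There are 200 camera calls.

## Working session

There is one attempt and no reset: what is moved stays moved. The work goes in short steps, Python scripts to look and compute and a tool call to move; the robot and the scene stay as the last step left them, time stands still between calls to the robot, and variables do not carry over. Pictures are saved under pics/ and viewed, at most 10 in all, crops included, and the job is handed in when it is done.

Besides the shell and the picture viewer there is one more tool, called after "Request:" in YAML: its name, and indented under it one key for each argument. arm_command: Moves the arm, as the interface text tells. Its arguments: {"type":"object","properties":{"plan":{"type":"array","items":{"type":"object","properties":{"claw":{"type":"number"},"tx":{"type":"number"},"ty":{"type":"number"},"tz":{"type":"number"},"ax":{"type":"number"},"ay":{"type":"number"},"az":{"type":"number"}}}},"squeeze":{"type":"number"}},"required":["plan"]}

```bash
mkdir -p pics; cat > h.py <<'E'
import numpy as np, cv2
from scipy.spatial.transform import Rotation as R
from bench import r
np.set_printoptions(precision=4,suppress=True)
def cam(n):
    m=r.camera_model(n); o=np.array(m["orientation"],float)
    M=R.from_rotvec(o) if o.size==3 else (R.from_matrix(o) if o.size==9 else R.from_quat(o))
    return m,M,np.array(m["position"])
def toW(n,p):
    m,M,t=cam(n); return M.apply(p)+t
def proj(n,P):
    m,M,t=cam(n); c=M.inv().apply(np.array(P)-t)
    return np.array([m["cx"]+m["fx"]*c[...,0]/-c[...,2], m["cy"]-m["fy"]*c[...,1]/-c[...,2]]).T
def shot(n,f):
    im=r.grab_frame(n); cv2.imwrite(f"pics/{f}.png",im[:,:,::-1]); return im
E
python3 - <<'E'
from h import *
for n in("scene","top"):
    print(r.camera_model(n)); shot(n,n+"0")
    for t in("stand","well","lens","pivot","cover_knob","mirror_bar","beaker"):
        for d in r.tip_of(t,n)[:2]: print(n,t,round(d["confidence"],2),toW(n,d["location"]))
print(r.get_obs())
a=cv2.imread("pics/scene0.png");b=cv2.imread("pics/top0.png")
E
```

```text
{'fx': 380.6933423213254, 'fy': 380.6933423213254, 'cx': 281.30394297147075, 'cy': 214.91546277308043, 'position': array([ 1.3658, -0.4215,  1.0202]), 'orientation': array([0.7674, 0.4197, 0.988 ])}
scene stand 0.73 [ 0.5887 -0.0153  0.006 ]
scene well 0.87 [ 0.5858 -0.0248  0.0149]
scene lens 0.81 [0.6172 0.1762 0.1846]
scene lens 0.38 [ 0.5889 -0.0257  0.0141]
scene cover_knob 0.59 [ 0.5745 -0.1131  0.0767]
scene mirror_bar 0.83 [0.5127 0.0156 0.2582]
scene beaker 0.71 [ 0.4251 -0.1891  0.0026]
{'fx': 496.6149434351526, 'fy': 496.6149434351526, 'cx': 280.87352579800006, 'cy': 209.24701877769724, 'position': array([0.4138, 0.0371, 1.6201]), 'orientation': array([ 0.0958, -0.0936, -1.5489])}
top stand 0.74 [ 0.425  -0.1926 -0.0005]
top stand 0.64 [ 0.5882 -0.021  -0.0019]
top well 0.66 [ 0.5912 -0.025   0.0136]
top lens 0.72 [0.6151 0.1702 0.1803]
top lens 0.37 [ 0.5969 -0.4715  0.0019]
top pivot 0.89 [0.5966 0.0456 0.1766]
top cover_knob 0.86 [ 0.5729 -0.1192  0.0725]
top mirror_bar 0.69 [0.5124 0.0152 0.2512]
top beaker 0.91 [ 0.4255 -0.1924  0.0018]
{'clock': 0.8, 'joints': array([-1.3991,  0.477 ,  0.0224,  1.5554, -0.0115,  1.1093, -0.0831]), 'qvel': array([-0.0021, -0.0006,  0.0007,  0.0025, -0.0007, -0.0009,  0.0017]), 'tau': array([ -0.0006, -59.6256,   1.6062, -28.1536,   0.0126,   0.0015,
         0.    ]), 'tcp_pos': array([0.1864, 0.6488, 0.4047]), 'orientation': array([-0.438 , -3.1109, -0.0001]), 'contact_force': array([ 0.229 , -1.078 ,  0.2748]), 'moment': array([-0.1283,  0.0318,  0.0126]), 'gripper_force': 0.0, 'grip_width': 0.08551796484494249}
```

```bash
cat >> h.py <<'E'
def S(x,y,z,p):  # stand frame mm -> world
    c,s=np.cos(p[2]),np.sin(p[2]); x,y,z=x/1e3,y/1e3,z/1e3
    return np.array([p[0]+c*x-s*y,p[1]+s*x+c*y,z])
E
python3 - <<'E'
from h import *
from scipy.optimize import least_squares
obs=[((0,0,0),(.5887,-.0153)),((0,0,0),(.5882,-.021)),((0,-2,0),(.5858,-.0248)),((0,-2,0),(.5912,-.025)),((0,193,0),(.6172,.1762)),((0,193,0),(.6151,.1702)),((0,60,0),(.5966,.0456)),((-82,21.4,0),(.5127,.0156)),((-82,21.4,0),(.5124,.0152))]
f=lambda p:np.concatenate([S(*a,p)[:2]-b for a,b in obs])
s=least_squares(f,[.59,-.02,-.14],loss="soft_l1",f_scale=.004);p=s.x;print(p,np.degrees(p[2]));print(s.fun.reshape(-1,2))
for k in((.5745,-.1131),(.5729,-.1192)):
    d=np.array(k)-p[:2];print("knob stand xy",d@[np.cos(p[2]),np.sin(p[2])],d@[-np.sin(p[2]),np.cos(p[2])])
for n in("scene","top"):
    im=cv2.imread(f"pics/{n}0.png")
    for q,c in(((-75,-280,0),(0,0,255)),((75,-280,0),(0,0,255)),((75,280,0),(0,0,255)),((-75,280,0),(0,0,255)),((43,-246,57),(0,255,0)),((-43,-246,57),(0,255,0)),((43,88,57),(0,255,0)),((-43,88,57),(0,255,0)),((0,193,180),(255,0,0)),((0,-72,87),(255,0,255)),((-107,21.4,255.7),(0,255,255)),((-49,21.4,255.7),(0,255,255)),((74,75,198),(255,255,0)),((74,45,198),(255,255,0))):
        u=proj(n,S(*q,p));cv2.circle(im,tuple(int(v) for v in np.round(u)),2,c,-1)
    cv2.imwrite(f"pics/{n}1.png",im if n=="scene" else im)
E
```

```text
[ 0.589  -0.0185 -0.1433] -8.21302493284882
[[ 0.0003 -0.0032]
 [ 0.0008  0.0025]
 [ 0.0029  0.0044]
 [-0.0025  0.0046]
 [-0.0006 -0.0036]
 [ 0.0015  0.0024]
 [ 0.001  -0.0047]
 [-0.0018 -0.0012]
 [-0.0015 -0.0008]]
knob stand xy -0.0008355587535455918 -0.09573078613076047
knob stand xy -0.0015477398080277292 -0.10199678949380112
```

View pics/scene1.png

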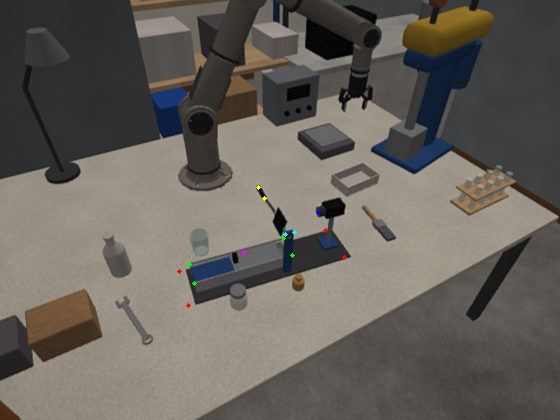

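View pics/top1.png

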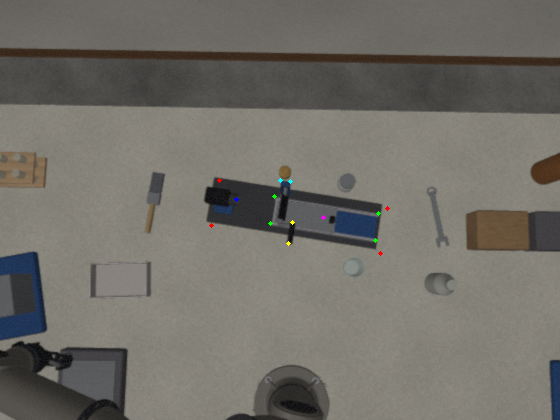

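```bash
python3 - <<'E'
from h import *
o=r.get_obs();t=o["tcp_pos"];z=R.from_rotvec(o["orientation"]).as_matrix()
print(z); out=[]
for n in("scene","top"):
    m=r.camera_model(n);print({k:v for k,v in m.items() if k not in("position","orientation")})
    im=cv2.imread(f"pics/{n}0.png")
    for P in([0,0,0],[.08,0,0],[-.08,0,0],[0,.08,0],[0,-.08,0],t,t+.155*z[:,2],t+.155*z[:,2]+.0425*z[:,1],t+.155*z[:,2]-.0425*z[:,1]):
        u=proj(n,P);print(n,u);cv2.circle(im,tuple(int(v) for v in np.round(u)),1,(0,0,255),-1)
    a,b=(im[50:200,160:400],im[320:420,0:340])[0 if n=="scene" else 1],2
    out.append(cv2.resize(a,None,fx=800/a.shape[1],fy=800/a.shape[1]))
v=np.vstack(out);v=cv2.resize(v,None,fx=600/v.shape[0],fy=600/v.shape[0]);print(v.shape);cv2.imwrite("pics/chk.png",v)
E
```

```text
[[-0.9611  0.2761 -0.    ]
 [ 0.2761  0.9611  0.0001]
 [ 0.      0.0001 -1.    ]]
{'fx': 380.6933423213254, 'fy': 380.6933423213254, 'cx': 281.30394297147075, 'cy': 214.91546277308043}
scene [205.321 174.846]
scene [212.21   184.3624]
scene [198.8289 165.8781]
scene [221.7542 169.8827]
scene [188.287  179.9908]
scene [358.8046  74.0428]
scene [353.334  108.8852]
scene [362.29  107.962]
scene [344.2894 109.8175]
{'fx': 496.6149434351526, 'fy': 496.6149434351526, 'cx': 280.87352579800006, 'cy': 209.24701877769724}
top [290.1772 402.6449]
top [290.622  376.3067]
top [289.7268 429.3111]
top [264.6892 402.1185]
top [315.6719 403.1714]
top [ 21.8427 360.8012]
top [ 51.7143 350.2848]
top [ 36.8811 345.4966]
top [ 66.5812 355.0839]
(600, 653, 3)
```

View pics/chk.png

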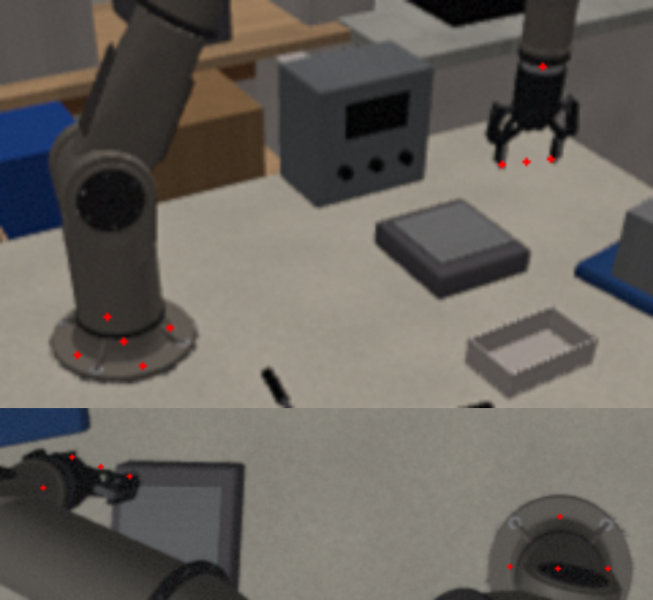

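The overlay agrees with rails, post, bar and lens (the base plate simply isn't centred on the origin). The knob sits at (332,219) in top, so the cover is at about 0.027. Turning and raising first.

Request:
arm_command:
  plan:
    - {"az": 7, "tz": -0.012, "claw": 0}
    - {"az": 7, "tz": -0.012, "claw": 0}
    - {"az": 7, "tz": -0.012, "claw": 0}
    - {"az": 7, "tz": -0.012, "claw": 0}
    - {"az": 7, "tz": -0.012, "claw": 0}
    - {"az": 7, "tz": -0.012, "claw": 0}
    - {"az": 7, "tz": -0.012, "claw": 0}
    - {"az": 7, "tz": -0.012, "claw": 0}
    - {"az": 7, "tz": 0, "claw": 0}
    - {"az": 7, "tz": 0, "claw": 0}
  squeeze: 40

```text
invalid input at $.plan[0]: expected keys claw, tx, ty, tz, ax, ay, az
```

Request:
arm_command:
  plan:
    - {"az": 6.1, "claw": 0}
    - {"az": 6.1, "claw": 0}
    - {"claw": 0}
    - {"claw": 0}
    - {"claw": 0}
    - {"claw": 0}
    - {"claw": 0}
    - {"claw": 0}
    - {"claw": 0}
    - {"claw": 0}

```text
invalid input at $.plan[0]: expected keys claw, tx, ty, tz, ax, ay, az
```

```bash
cat >> h.py <<'E'
P0=np.array([.589,-.0185,-.1433])
def go(x,y,z,p=P0):  # tool-axis shift (m) taking the grasp point to stand (x,y,z) mm
    o=r.get_obs();M=R.from_rotvec(o["orientation"]);g=o["tcp_pos"]+M.apply([0,0,.155])
    print("t",o["clock"],"tcp",o["tcp_pos"],"yaw y-axis",np.degrees(np.arctan2(*M.as_matrix()[1::-1,1])),"tilt",M.as_matrix()[:,2])
    print("F",o["contact_force"],"grip",o["grip_width"],o["gripper_force"],"j",o["joints"])
    d=g-np.array([p[0],p[1],0]);c,s=np.cos(p[2]),np.sin(p[2]);print("grasp in stand mm",1e3*np.array([c*d[0]+s*d[1],-s*d[0]+c*d[1],d[2]]))
    print("shift",M.inv().apply(S(x,y,z,p)-g))
E
python3 -c "
from h import *
go(0,-99,110)"
```

```text
t 0.8 tcp [0.1864 0.6488 0.4047] yaw y-axis 73.96977921733743 tilt [-0.      0.0001 -1.    ]
F [ 0.229  -1.078   0.2748] grip 0.08551796484494249 0.0 j [-1.3991  0.477   0.0224  1.5554 -0.0115  1.1093 -0.0831]
grasp in stand mm [-493.792   602.9516  249.7127]
shift [-0.5847 -0.6282  0.1397]
```

Request:
arm_command:
  plan:
    - {"tx": 0, "ty": 0, "ax": 0, "ay": 0, "az": 7, "tz": -0.012, "claw": 0}
    - {"tx": 0, "ty": 0, "ax": 0, "ay": 0, "az": 7, "tz": -0.012, "claw": 0}
    - {"tx": 0, "ty": 0, "ax": 0, "ay": 0, "az": 7, "tz": -0.012, "claw": 0}
    - {"tx": 0, "ty": 0, "ax": 0, "ay": 0, "az": 7, "tz": -0.012, "claw": 0}
    - {"tx": 0, "ty": 0, "ax": 0, "ay": 0, "az": 7, "tz": -0.012, "claw": 0}
    - {"tx": 0, "ty": 0, "ax": 0, "ay": 0, "az": 7, "tz": -0.012, "claw": 0}
    - {"tx": 0, "ty": 0, "ax": 0, "ay": 0, "az": 7, "tz": -0.012, "claw": 0}
    - {"tx": 0, "ty": 0, "ax": 0, "ay": 0, "az": 7, "tz": -0.012, "claw": 0}
    - {"tx": 0, "ty": 0, "ax": 0, "ay": 0, "az": 7, "tz": 0, "claw": 0}
    - {"tx": 0, "ty": 0, "ax": 0, "ay": 0, "az": 7, "tz": 0, "claw": 0}
  squeeze: 40

```text
clock: 1.63
tcp_pos: [0.1865, 0.6489, 0.5019]
orientation: [-2.149, -2.29, -0.003]
contact_force: [-0.1, 0.5, 0.2]
grip_width: 0.0856
gripper_force: 0.0
```

Request:
arm_command:
  plan:
    - {"tx": 0, "ty": 0, "tz": 0, "ax": 0, "ay": 0, "az": 6.1, "claw": 0}
    - {"tx": 0, "ty": 0, "tz": 0, "ax": 0, "ay": 0, "az": 6.1, "claw": 0}
    - {"tx": 0, "ty": 0, "tz": 0, "ax": 0, "ay": 0, "az": 0, "claw": 0}
    - {"tx": 0, "ty": 0, "tz": 0, "ax": 0, "ay": 0, "az": 0, "claw": 0}
    - {"tx": -0.025, "ty": 0.018, "tz": 0, "ax": 0, "ay": 0, "az": 0, "claw": 0}
    - {"tx": -0.025, "ty": 0.018, "tz": 0, "ax": 0, "ay": 0, "az": 0, "claw": 0}
    - {"tx": -0.025, "ty": 0.018, "tz": 0, "ax": 0, "ay": 0, "az": 0, "claw": 0}
    - {"tx": -0.025, "ty": 0.018, "tz": 0, "ax": 0, "ay": 0, "az": 0, "claw": 0}
    - {"tx": -0.025, "ty": 0.018, "tz": 0, "ax": 0, "ay": 0, "az": 0, "claw": 0}
    - {"tx": -0.025, "ty": 0.018, "tz": 0, "ax": 0, "ay": 0, "az": 0, "claw": 0}

```text
clock: 2.47
tcp_pos: [0.2724, 0.4834, 0.5008]
orientation: [-2.371, -2.06, -0.0]
contact_force: [0.6, 0.2, -0.3]
grip_width: 0.0851
gripper_force: 0.0
```

```bash
python3 -c "
from h import *
go(0,-99,110)"
```

```text
t 2.4667 tcp [0.2724 0.4834 0.5008] yaw y-axis -8.02540936410549 tilt [ 0.0001  0.0004 -1.    ]
F [ 0.5631  0.172  -0.292 ] grip 0.08512943395268291 0.0 j [-1.4887  0.2003  0.378   1.7441 -0.0786  1.2117 -1.2299]
grasp in stand mm [-385.026   451.5518  345.8278]
shift [-0.5519  0.3832  0.2356]
```

Request:
arm_command:
  plan:
    - {"tx": -0.028, "ty": 0.019, "tz": 0, "ax": 0, "ay": 0, "az": 0, "claw": 0}
    - {"tx": -0.028, "ty": 0.019, "tz": 0, "ax": 0, "ay": 0, "az": 0, "claw": 0}
    - {"tx": -0.028, "ty": 0.019, "tz": 0, "ax": 0, "ay": 0, "az": 0, "claw": 0}
    - {"tx": -0.028, "ty": 0.019, "tz": 0, "ax": 0, "ay": 0, "az": 0, "claw": 0}
    - {"tx": -0.028, "ty": 0.019, "tz": 0, "ax": 0, "ay": 0, "az": 0, "claw": 0}
    - {"tx": -0.028, "ty": 0.019, "tz": 0, "ax": 0, "ay": 0, "az": 0, "claw": 0}
    - {"tx": -0.028, "ty": 0.019, "tz": 0, "ax": 0, "ay": 0, "az": 0, "claw": 0}
    - {"tx": -0.028, "ty": 0.019, "tz": 0, "ax": 0, "ay": 0, "az": 0, "claw": 0}
    - {"tx": -0.028, "ty": 0.019, "tz": 0, "ax": 0, "ay": 0, "az": 0, "claw": 0}
    - {"tx": -0.028, "ty": 0.019, "tz": 0, "ax": 0, "ay": 0, "az": 0, "claw": 0}

```text
clock: 3.3
tcp_pos: [0.4202, 0.1786, 0.501]
orientation: [-2.371, -2.06, -0.002]
contact_force: [0.2, 0.3, 0.2]
grip_width: 0.0853
gripper_force: 0.0
```

Request:
arm_command:
  plan:
    - {"tx": -0.028, "ty": 0.019, "tz": 0, "ax": 0, "ay": 0, "az": 0, "claw": 0}
    - {"tx": -0.028, "ty": 0.019, "tz": 0, "ax": 0, "ay": 0, "az": 0, "claw": 0}
    - {"tx": -0.028, "ty": 0.019, "tz": 0, "ax": 0, "ay": 0, "az": 0, "claw": 0}
    - {"tx": -0.028, "ty": 0.019, "tz": 0, "ax": 0, "ay": 0, "az": 0, "claw": 0}
    - {"tx": -0.028, "ty": 0.019, "tz": 0, "ax": 0, "ay": 0, "az": 0, "claw": 0}
    - {"tx": -0.028, "ty": 0.019, "tz": 0, "ax": 0, "ay": 0, "az": 0, "claw": 0}
    - {"tx": -0.028, "ty": 0.019, "tz": 0, "ax": 0, "ay": 0, "az": 0, "claw": 0}
    - {"tx": -0.028, "ty": 0.019, "tz": 0, "ax": 0, "ay": 0, "az": 0, "claw": 0}
    - {"tx": -0.028, "ty": 0.019, "tz": 0, "ax": 0, "ay": 0, "az": 0, "claw": 0}
    - {"tx": 0, "ty": 0, "tz": 0, "ax": 0, "ay": 0, "az": 0, "claw": 0}

```text
clock: 4.13
tcp_pos: [0.5536, -0.1, 0.5012]
orientation: [2.377, 2.047, -0.003]
contact_force: [-0.3, 0.6, 0.7]
grip_width: 0.0853
gripper_force: 0.0
```

```bash
python3 -c "
from h import *
go(0,-99,110)"
```

```text
t 4.1333 tcp [ 0.5536 -0.1     0.5012] yaw y-axis -8.51820551267207 tilt [ 0.0017 -0.0045 -1.    ]
F [-0.344   0.6249  0.666 ] grip 0.08527549202183383 0.0 j [-0.658   0.2805  0.9094  1.7495 -0.2303  1.2228  0.1625]
grasp in stand mm [-23.0434 -86.3544 346.1674]
shift [-0.0115  0.0226  0.2363]
```

Request:
arm_command:
  plan:
    - {"tx": -0.0015, "ty": 0.003, "tz": 0.0295, "ax": 0, "ay": 0, "az": 0, "claw": 0}
    - {"tx": -0.0015, "ty": 0.003, "tz": 0.0295, "ax": 0, "ay": 0, "az": 0, "claw": 0}
    - {"tx": -0.0015, "ty": 0.003, "tz": 0.0295, "ax": 0, "ay": 0, "az": 0, "claw": 0}
    - {"tx": -0.0015, "ty": 0.003, "tz": 0.0295, "ax": 0, "ay": 0, "az": 0, "claw": 0}
    - {"tx": -0.0015, "ty": 0.003, "tz": 0.0295, "ax": 0, "ay": 0, "az": 0, "claw": 0}
    - {"tx": -0.0015, "ty": 0.003, "tz": 0.0295, "ax": 0, "ay": 0, "az": 0, "claw": 0}
    - {"tx": -0.0015, "ty": 0.003, "tz": 0.0295, "ax": 0, "ay": 0, "az": 0, "claw": 0}
    - {"tx": -0.001, "ty": 0.0016, "tz": 0.0295, "ax": 0, "ay": 0, "az": 0, "claw": 0}
    - {"tx": 0, "ty": 0, "tz": 0, "ax": 0, "ay": 0, "az": 0, "claw": 0}
    - {"tx": 0, "ty": 0, "tz": 0, "ax": 0, "ay": 0, "az": 0, "claw": 0}

```text
clock: 4.97
tcp_pos: [0.5732, -0.108, 0.264]
orientation: [-2.372, -2.057, 0.003]
contact_force: [0.0, 0.3, 1.2]
grip_width: 0.0852
gripper_force: 0.0
```

```bash
python3 - <<'E'
from h import *
a=shot("scene","s2");b=shot("top","t2")
for n in("scene","top"):
    for d in r.tip_of("cover_knob",n)[:2]: print(n,d["confidence"],toW(n,d["location"]))
go(0,-99,78)
v=np.hstack([cv2.resize(a[190:290,170:270],(400,400)),cv2.resize(b[170:270,280:380],(400,400))]);cv2.imwrite("pics/c2.png",v[:,:,::-1])
E
```

```text
scene 0.69 [ 0.574  -0.1186  0.0757]
scene 0.43 [ 0.6981 -0.1687  0.0043]
t 5.1667 tcp [ 0.5744 -0.1081  0.2668] yaw y-axis -8.183065252323866 tilt [ 0.0034  0.0001 -1.    ]
F [0.3349 0.117  0.338 ] grip 0.08525884571275094 0.0 j [-0.4342  0.5952  0.6985  1.9271 -0.525   0.8047  0.4111]
grasp in stand mm [ -1.1275 -90.6984 111.7694]
shift [-0.0083  0.001   0.0338]
```

View pics/c2.png

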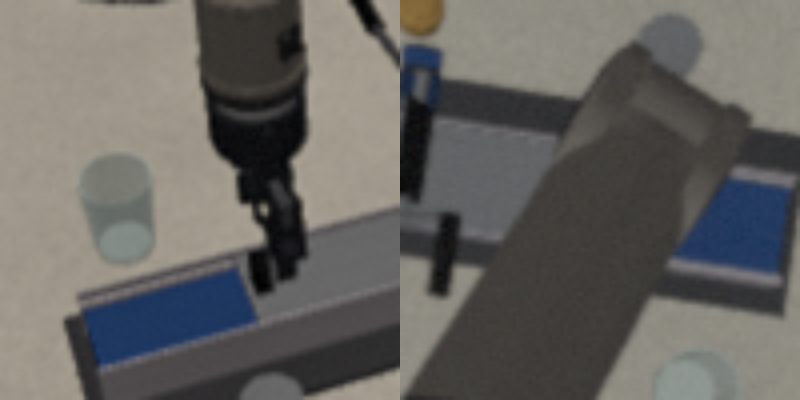

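The picture shows the fingers at about (285,250) in the left crop, just to the +y side of the knob at (260,270). Shifting 10 mm along -y, descending and closing.

Request:
arm_command:
  plan:
    - {"tx": -0.005, "ty": 0.0005, "tz": 0, "ax": 0, "ay": 0, "az": 0, "claw": 0}
    - {"tx": -0.005, "ty": 0.0005, "tz": 0, "ax": 0, "ay": 0, "az": 0, "claw": 0}
    - {"tx": 0, "ty": 0, "tz": 0.012, "ax": 0, "ay": 0, "az": 0, "claw": 0}
    - {"tx": 0, "ty": 0, "tz": 0.012, "ax": 0, "ay": 0, "az": 0, "claw": 0}
    - {"tx": 0, "ty": 0, "tz": 0.01, "ax": 0, "ay": 0, "az": 0, "claw": 0}
    - {"tx": 0, "ty": 0, "tz": 0, "ax": 0, "ay": 0, "az": 0, "claw": 0}
    - {"tx": 0, "ty": 0, "tz": 0, "ax": 0, "ay": 0, "az": 0, "claw": 1}
    - {"tx": 0, "ty": 0, "tz": 0, "ax": 0, "ay": 0, "az": 0, "claw": 1}
    - {"tx": 0, "ty": 0, "tz": 0, "ax": 0, "ay": 0, "az": 0, "claw": 1}
    - {"tx": 0, "ty": 0, "tz": 0, "ax": 0, "ay": 0, "az": 0, "claw": 1}
  squeeze: 30

```text
clock: 6.0
tcp_pos: [0.5734, -0.1181, 0.2311]
orientation: [2.375, 2.056, 0.001]
contact_force: [0.9, 0.2, 0.7]
grip_width: 0.0385
gripper_force: 0.0
```

Request:
arm_command:
  plan:
    - {"tx": 0, "ty": 0, "tz": 0, "ax": 0, "ay": 0, "az": 0, "claw": 1}
    - {"tx": 0, "ty": 0, "tz": 0, "ax": 0, "ay": 0, "az": 0, "claw": 1}
    - {"tx": 0, "ty": 0, "tz": 0, "ax": 0, "ay": 0, "az": 0, "claw": 1}
    - {"tx": 0, "ty": 0, "tz": 0, "ax": 0, "ay": 0, "az": 0, "claw": 1}
    - {"tx": 0, "ty": 0, "tz": 0, "ax": 0, "ay": 0, "az": 0, "claw": 1}
    - {"tx": 0, "ty": 0, "tz": 0, "ax": 0, "ay": 0, "az": 0, "claw": 1}
    - {"tx": 0, "ty": 0, "tz": 0, "ax": 0, "ay": 0, "az": 0, "claw": 1}
    - {"tx": 0, "ty": 0, "tz": 0, "ax": 0, "ay": 0, "az": 0, "claw": 1}
    - {"tx": 0, "ty": 0, "tz": 0, "ax": 0, "ay": 0, "az": 0, "claw": 1}
    - {"tx": 0, "ty": 0, "tz": 0, "ax": 0, "ay": 0, "az": 0, "claw": 1}

```text
clock: 6.83
tcp_pos: [0.5737, -0.1181, 0.2311]
orientation: [2.374, 2.056, 0.002]
contact_force: [2.9, 0.9, 5.4]
grip_width: 0.0213
gripper_force: 34.1
```

```bash
python3 -c "
from h import *
go(0,-227,78)"
```

```text
t 6.8333 tcp [ 0.5737 -0.1181  0.2311] yaw y-axis -8.22940144029701 tilt [ 0.0015 -0.0002 -1.    ]
F [2.8843 0.9083 5.4465] grip 0.021305794217341585 34.12029325962067 j [-0.3824  0.6459  0.653   1.9385 -0.5689  0.7464  0.4605]
grasp in stand mm [  -0.6578 -100.7482   76.1439]
shift [-0.1263  0.0007 -0.0019]
```

Request:
arm_command:
  plan:
    - {"tx": -0.006, "ty": 0, "tz": 0, "ax": 0, "ay": 0, "az": 0, "claw": 1}
    - {"tx": -0.012, "ty": 0, "tz": 0, "ax": 0, "ay": 0, "az": 0, "claw": 1}
    - {"tx": -0.014, "ty": 0, "tz": 0, "ax": 0, "ay": 0, "az": 0, "claw": 1}
    - {"tx": -0.014, "ty": 0, "tz": 0, "ax": 0, "ay": 0, "az": 0, "claw": 1}
    - {"tx": -0.014, "ty": 0, "tz": 0, "ax": 0, "ay": 0, "az": 0, "claw": 1}
    - {"tx": -0.014, "ty": 0, "tz": 0, "ax": 0, "ay": 0, "az": 0, "claw": 1}
    - {"tx": -0.014, "ty": 0, "tz": 0, "ax": 0, "ay": 0, "az": 0, "claw": 1}
    - {"tx": -0.014, "ty": 0, "tz": 0, "ax": 0, "ay": 0, "az": 0, "claw": 1}
    - {"tx": -0.01, "ty": 0, "tz": 0, "ax": 0, "ay": 0, "az": 0, "claw": 1}
    - {"tx": -0.004, "ty": 0, "tz": 0, "ax": 0, "ay": 0, "az": 0, "claw": 1}

```text
clock: 7.67
tcp_pos: [0.5569, -0.2343, 0.2311]
orientation: [2.375, 2.054, 0.001]
contact_force: [3.8, 2.0, 8.1]
grip_width: 0.0215
gripper_force: 34.5
```

Request:
arm_command:
  plan:
    - {"tx": -0.002, "ty": 0, "tz": 0, "ax": 0, "ay": 0, "az": 0, "claw": 1}
    - {"tx": -0.002, "ty": 0, "tz": 0, "ax": 0, "ay": 0, "az": 0, "claw": 1}
    - {"tx": -0.002, "ty": 0, "tz": 0, "ax": 0, "ay": 0, "az": 0, "claw": 1}
    - {"tx": -0.002, "ty": 0, "tz": 0, "ax": 0, "ay": 0, "az": 0, "claw": 1}
    - {"tx": -0.001, "ty": 0, "tz": 0, "ax": 0, "ay": 0, "az": 0, "claw": 1}
    - {"tx": -0.001, "ty": 0, "tz": 0, "ax": 0, "ay": 0, "az": 0, "claw": 1}
    - {"tx": 0, "ty": 0, "tz": 0, "ax": 0, "ay": 0, "az": 0, "claw": 1}
    - {"tx": 0, "ty": 0, "tz": 0, "ax": 0, "ay": 0, "az": 0, "claw": 1}
    - {"tx": 0, "ty": 0, "tz": 0, "ax": 0, "ay": 0, "az": 0, "claw": 1}
    - {"tx": 0, "ty": 0, "tz": 0, "ax": 0, "ay": 0, "az": 0, "claw": 1}

```text
clock: 8.5
tcp_pos: [0.5558, -0.2424, 0.2311]
orientation: [2.374, 2.056, 0.001]
contact_force: [3.7, -0.0, 6.1]
grip_width: 0.0215
gripper_force: 34.4
```

```bash
python3 -c "
from h import *
go(0,-227,78)"
```

```text
t 8.5 tcp [ 0.5558 -0.2424  0.2311] yaw y-axis -8.199360567107693 tilt [ 0.0013 -0.0001 -1.    ]
F [ 3.6691 -0.0023  6.0713] grip 0.02147301228091392 34.40485596656799 j [-0.1525  0.6692  0.6398  1.8876 -0.5616  0.77    0.6565]
grasp in stand mm [  -0.7114 -226.3583   76.1248]
shift [-0.0006  0.0007 -0.0019]
```

Request:
arm_command:
  plan:
    - {"tx": -0.001, "ty": 0, "tz": 0, "ax": 0, "ay": 0, "az": 0, "claw": 1}
    - {"tx": -0.001, "ty": 0, "tz": 0, "ax": 0, "ay": 0, "az": 0, "claw": 1}
    - {"tx": -0.001, "ty": 0, "tz": 0, "ax": 0, "ay": 0, "az": 0, "claw": 1}
    - {"tx": -0.001, "ty": 0, "tz": 0, "ax": 0, "ay": 0, "az": 0, "claw": 1}
    - {"tx": -0.001, "ty": 0, "tz": 0, "ax": 0, "ay": 0, "az": 0, "claw": 1}
    - {"tx": -0.001, "ty": 0, "tz": 0, "ax": 0, "ay": 0, "az": 0, "claw": 1}
    - {"tx": 0, "ty": 0, "tz": 0, "ax": 0, "ay": 0, "az": 0, "claw": 1}
    - {"tx": 0, "ty": 0, "tz": 0, "ax": 0, "ay": 0, "az": 0, "claw": 1}
    - {"tx": 0, "ty": 0, "tz": 0, "ax": 0, "ay": 0, "az": 0, "claw": 1}
    - {"tx": 0, "ty": 0, "tz": 0, "ax": 0, "ay": 0, "az": 0, "claw": 1}

```text
clock: 9.33
tcp_pos: [0.5558, -0.2448, 0.2311]
orientation: [-2.368, -2.057, -0.008]
contact_force: [2.8, 11.2, 13.5]
grip_width: 0.0217
gripper_force: 35.3
```

```bash
python3 -c "
from h import *
go(0,-227,78)"
```

```text
t 9.3333 tcp [ 0.5558 -0.2448  0.2311] yaw y-axis -8.045791411750846 tilt [ 0.0006  0.0067 -1.    ]
F [ 2.7891 11.2369 13.4732] grip 0.021658534598288287 35.325719118118286 j [-0.1435  0.6699  0.6354  1.8837 -0.564   0.776   0.665 ]
grasp in stand mm [  -0.6451 -227.7396   76.0668]
shift [ 0.0008  0.0006 -0.0019]
```

Request:
arm_command:
  plan:
    - {"tx": 0.002, "ty": 0, "tz": 0, "ax": 0, "ay": 0, "az": 0, "claw": 1}
    - {"tx": 0.001, "ty": 0, "tz": 0, "ax": 0, "ay": 0, "az": 0, "claw": 0}
    - {"tx": 0, "ty": 0, "tz": 0, "ax": 0, "ay": 0, "az": 0, "claw": 0}
    - {"tx": 0, "ty": 0, "tz": 0, "ax": 0, "ay": 0, "az": 0, "claw": 0}
    - {"tx": 0, "ty": 0, "tz": 0, "ax": 0, "ay": 0, "az": 0, "claw": 0}
    - {"tx": 0, "ty": 0, "tz": 0, "ax": 0, "ay": 0, "az": 0, "claw": 0}
    - {"tx": 0, "ty": 0, "tz": 0, "ax": 0, "ay": 0, "az": 0, "claw": 0}
    - {"tx": 0, "ty": 0, "tz": -0.015, "ax": 0, "ay": 0, "az": 0, "claw": 0}
    - {"tx": 0, "ty": 0, "tz": -0.03, "ax": 0, "ay": 0, "az": 0, "claw": 0}
    - {"tx": 0, "ty": 0, "tz": -0.03, "ax": 0, "ay": 0, "az": 0, "claw": 0}

```text
clock: 10.17
tcp_pos: [0.5541, -0.2456, 0.3055]
orientation: [-2.374, -2.054, 0.003]
contact_force: [0.2, -0.1, -0.3]
grip_width: 0.0857
gripper_force: 0.0
```

Request:
arm_command:
  plan:
    - {"tx": 0, "ty": 0, "tz": -0.03, "ax": 0, "ay": 0, "az": 0, "claw": 0}
    - {"tx": 0, "ty": 0, "tz": -0.03, "ax": 0, "ay": 0, "az": 0, "claw": 0}
    - {"tx": 0, "ty": 0, "tz": -0.03, "ax": 0, "ay": 0, "az": 7, "claw": 0}
    - {"tx": 0, "ty": 0, "tz": -0.03, "ax": 0, "ay": 0, "az": 7, "claw": 0}
    - {"tx": 0, "ty": 0, "tz": -0.03, "ax": 0, "ay": 0, "az": 7, "claw": 0}
    - {"tx": 0, "ty": 0, "tz": -0.03, "ax": 0, "ay": 0, "az": 7, "claw": 0}
    - {"tx": 0, "ty": 0, "tz": 0, "ax": 0, "ay": 0, "az": 7, "claw": 0}
    - {"tx": 0, "ty": 0, "tz": 0, "ax": 0, "ay": 0, "az": 7, "claw": 0}
    - {"tx": 0, "ty": 0, "tz": 0, "ax": 0, "ay": 0, "az": 7, "claw": 0}
    - {"tx": 0, "ty": 0, "tz": 0, "ax": 0, "ay": 0, "az": 7, "claw": 0}

```text
clock: 11.0
tcp_pos: [0.5545, -0.2458, 0.4858]
orientation: [-3.064, -0.691, -0.001]
contact_force: [0.4, 0.2, -1.4]
grip_width: 0.0856
gripper_force: 0.0
```

Request:
arm_command:
  plan:
    - {"tx": 0, "ty": 0, "tz": 0, "ax": 0, "ay": 0, "az": 7, "claw": 0}
    - {"tx": 0, "ty": 0, "tz": 0, "ax": 0, "ay": 0, "az": 7, "claw": 0}
    - {"tx": 0, "ty": 0, "tz": 0, "ax": 0, "ay": 0, "az": 7, "claw": 0}
    - {"tx": 0, "ty": 0, "tz": 0, "ax": 0, "ay": 0, "az": 7, "claw": 0}
    - {"tx": 0, "ty": 0, "tz": 0, "ax": 0, "ay": 0, "az": 6, "claw": 0}
    - {"tx": 0, "ty": 0, "tz": 0, "ax": 0, "ay": 0, "az": 0, "claw": 0}
    - {"tx": 0, "ty": 0, "tz": 0, "ax": 0, "ay": 0, "az": 0, "claw": 0}
    - {"tx": 0, "ty": 0, "tz": 0, "ax": 0, "ay": 0, "az": 0, "claw": 0}
    - {"tx": 0, "ty": 0, "tz": 0, "ax": 0, "ay": 0, "az": 0, "claw": 0}
    - {"tx": 0, "ty": 0, "tz": 0, "ax": 0, "ay": 0, "az": 0, "claw": 0}

```text
clock: 11.83
tcp_pos: [0.5546, -0.2458, 0.4858]
orientation: [-3.133, 0.223, -0.0]
contact_force: [0.5, 0.5, 0.7]
grip_width: 0.0857
gripper_force: 0.0
```

```bash
python3 - <<'E'
from h import *
a=shot("scene","s3");b=shot("top","t3")
def st(P,p=P0):
    d=P-np.array([p[0],p[1],0]);c,s=np.cos(p[2]),np.sin(p[2]);return 1e3*np.array([c*d[0]+s*d[1],-s*d[0]+c*d[1],d[2]])
for n in("scene","top"):
  for t in("disc_top","disc","cover_knob","mirror_bar","lens","pivot","well"):
    for d in r.tip_of(t,n)[:1]: print(n,t,round(d["confidence"],2),st(toW(n,d["location"])))
go(-82,21,330)
v=np.hstack([cv2.resize(a[190:290,190:290],(400,400)),cv2.resize(b[170:270,250:350],(400,400))]);cv2.imwrite("pics/c3.png",v[:,:,::-1])
E
```

```text
scene disc_top 0.49 [-3.0978  9.0535 27.3658]
scene disc 0.6 [-7.3373 11.5864 13.6796]
scene cover_knob 0.9 [  -6.4909 -226.3496   75.6051]
scene mirror_bar 0.73 [-85.8012  24.2049 257.4516]
scene lens 0.64 [ -0.7856 192.5534 184.3915]
scene pivot 0.85 [ -3.0259  57.9196 182.4848]
scene well 0.56 [-1.3532 -5.0138 16.3659]
top disc_top 0.41 [-9.4131  7.4264 23.6773]
top disc 0.42 [-6.6096  8.599  14.2653]
top cover_knob 0.95 [   0.693  -228.2702   74.1903]
top mirror_bar 0.69 [-80.0234  20.3905 251.4957]
top lens 0.67 [ -0.935  192.6328 182.4046]
top pivot 0.55 [ -0.4463  60.5605 174.1927]
top well 0.68 [ 2.0665 -4.5668 13.6327]
t 12.6333 tcp [ 0.5547 -0.2457  0.4857] yaw y-axis -98.23250337501734 tilt [-0.  0. -1.]
F [0.0622 0.6053 0.4188] grip 0.08553480636252508 0.0 j [-0.5209  0.5811  1.275   1.6772 -0.5729  1.3203 -0.8556]
grasp in stand mm [  -1.4756 -229.7424  330.6605]
shift [-0.0806 -0.2507  0.0007]
```

View pics/c3.png

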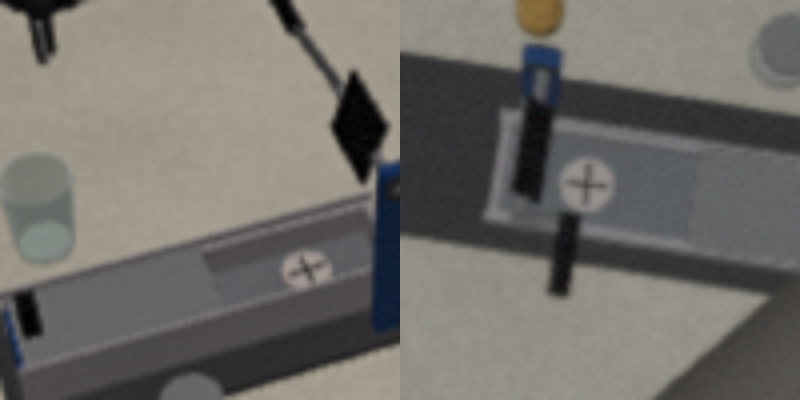

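Request:
arm_command:
  plan:
    - {"tx": -0.009, "ty": -0.028, "tz": 0, "ax": 0, "ay": 0, "az": 0, "claw": 0}
    - {"tx": -0.009, "ty": -0.028, "tz": 0, "ax": 0, "ay": 0, "az": 0, "claw": 0}
    - {"tx": -0.009, "ty": -0.028, "tz": 0, "ax": 0, "ay": 0, "az": 0, "claw": 0}
    - {"tx": -0.009, "ty": -0.028, "tz": 0, "ax": 0, "ay": 0, "az": 0, "claw": 0}
    - {"tx": -0.009, "ty": -0.028, "tz": 0, "ax": 0, "ay": 0, "az": 0, "claw": 0}
    - {"tx": -0.009, "ty": -0.028, "tz": 0, "ax": 0, "ay": 0, "az": 0, "claw": 0}
    - {"tx": -0.009, "ty": -0.028, "tz": 0, "ax": 0, "ay": 0, "az": 0, "claw": 0}
    - {"tx": -0.009, "ty": -0.028, "tz": 0, "ax": 0, "ay": 0, "az": 0, "claw": 0}
    - {"tx": -0.009, "ty": -0.027, "tz": 0, "ax": 0, "ay": 0, "az": 0, "claw": 0}
    - {"tx": 0, "ty": 0, "tz": 0, "ax": 0, "ay": 0, "az": 0, "claw": 0}

```text
clock: 13.47
tcp_pos: [0.5105, 0.0205, 0.4852]
orientation: [-3.132, 0.212, 0.002]
contact_force: [0.7, 1.0, -0.7]
grip_width: 0.0851
gripper_force: 0.0
```

```bash
python3 - <<'E'
from h import *
from scipy.optimize import least_squares
obs={"scene":(266.6,257.4),"top":(296.6,215.9)}
for n,u in obs.items():
    s=least_squares(lambda v:proj(n,S(v[0],v[1],26,P0))-u,[0,0]).x
    print(n,s)
    b=np.arctan2(154,s[1]-60);q=b/2-.314;print("q",q,"bar",60+85*np.sin(q-.471),180+85*np.cos(q-.471))
go(-82,21.4,258)
E
```

```text
scene [-2.498  12.1099]
q 0.6221455910121121 bar 72.79851472121447 264.0309349045389
top [-3.3636  8.148 ]
q 0.6337874879595684 bar 73.77590480195991 263.87624483062734
t 13.4667 tcp [0.5105 0.0205 0.4852] yaw y-axis -97.72842106274373 tilt [-0.0014  0.0024 -1.    ]
F [ 0.7202  0.966  -0.6602] grip 0.08513935477646392 0.0 j [-1.2534  0.3854  1.4263  1.8909 -0.4091  1.2228 -1.3966]
grasp in stand mm [-83.572   27.6689 330.1544]
shift [0.0016 0.0064 0.0721]
```

Joint 3 is near its limit, so I'll use the half-turned grasp instead.

Request:
arm_command:
  plan:
    - {"tx": 0, "ty": 0, "tz": 0, "ax": 0, "ay": 0, "az": -7, "claw": 0}
    - {"tx": 0, "ty": 0, "tz": 0, "ax": 0, "ay": 0, "az": -7, "claw": 0}
    - {"tx": 0, "ty": 0, "tz": 0, "ax": 0, "ay": 0, "az": -7, "claw": 0}
    - {"tx": 0, "ty": 0, "tz": 0, "ax": 0, "ay": 0, "az": -7, "claw": 0}
    - {"tx": 0, "ty": 0, "tz": 0, "ax": 0, "ay": 0, "az": -7, "claw": 0}
    - {"tx": 0, "ty": 0, "tz": 0, "ax": 0, "ay": 0, "az": -7, "claw": 0}
    - {"tx": 0, "ty": 0, "tz": 0, "ax": 0, "ay": 0, "az": -7, "claw": 0}
    - {"tx": 0, "ty": 0, "tz": 0, "ax": 0, "ay": 0, "az": -7, "claw": 0}
    - {"tx": 0, "ty": 0, "tz": 0, "ax": 0, "ay": 0, "az": -7, "claw": 0}
    - {"tx": 0, "ty": 0, "tz": 0, "ax": 0, "ay": 0, "az": -7, "claw": 0}

```text
clock: 14.3
tcp_pos: [0.5105, 0.0136, 0.4858]
orientation: [-2.692, -1.62, -0.001]
contact_force: [-0.3, -0.4, -0.0]
grip_width: 0.0854
gripper_force: 0.0
```

```bash
python3 -c "
from h import *
go(-82,21.4,258)"
```

```text
t 14.3 tcp [0.5105 0.0136 0.4858] yaw y-axis -27.927908251689086 tilt [ 0.0002  0.0003 -1.    ]
F [-0.2897 -0.3975 -0.0274] grip 0.0853704808950887 0.0 j [-1.08    0.1969  1.092   1.8866 -0.1901  1.1696 -0.4085]
grasp in stand mm [-82.2962  20.6097 330.8161]
shift [0.0008 0.     0.0728]
```

Request:
arm_command:
  plan:
    - {"tx": 0, "ty": 0, "tz": 0, "ax": 0, "ay": 0, "az": -7, "claw": 0}
    - {"tx": 0, "ty": 0, "tz": 0, "ax": 0, "ay": 0, "az": -7, "claw": 0}
    - {"tx": 0, "ty": 0, "tz": 0, "ax": 0, "ay": 0, "az": -7, "claw": 0}
    - {"tx": 0, "ty": 0, "tz": 0, "ax": 0, "ay": 0, "az": -7, "claw": 0}
    - {"tx": 0, "ty": 0, "tz": 0, "ax": 0, "ay": 0, "az": -7, "claw": 0}
    - {"tx": 0, "ty": 0, "tz": 0, "ax": 0, "ay": 0, "az": -7, "claw": 0}
    - {"tx": 0, "ty": 0, "tz": 0, "ax": 0, "ay": 0, "az": -7, "claw": 0}
    - {"tx": 0, "ty": 0, "tz": 0, "ax": 0, "ay": 0, "az": -7, "claw": 0}
    - {"tx": 0, "ty": 0, "tz": 0, "ax": 0, "ay": 0, "az": -7, "claw": 0}
    - {"tx": 0, "ty": 0, "tz": 0, "ax": 0, "ay": 0, "az": -7, "claw": 0}

```text
clock: 15.13
tcp_pos: [0.5105, 0.0136, 0.4857]
orientation: [1.276, 2.871, 0.0]
contact_force: [-0.9, -0.3, -0.6]
grip_width: 0.0852
gripper_force: 0.0
```

Request:
arm_command:
  plan:
    - {"tx": 0, "ty": 0, "tz": 0, "ax": 0, "ay": 0, "az": -7, "claw": 0}
    - {"tx": 0, "ty": 0, "tz": 0, "ax": 0, "ay": 0, "az": -7, "claw": 0}
    - {"tx": 0, "ty": 0, "tz": 0, "ax": 0, "ay": 0, "az": -7, "claw": 0}
    - {"tx": 0, "ty": 0, "tz": 0, "ax": 0, "ay": 0, "az": -7, "claw": 0}
    - {"tx": 0, "ty": 0, "tz": 0, "ax": 0, "ay": 0, "az": -6, "claw": 0}
    - {"tx": 0, "ty": 0, "tz": 0, "ax": 0, "ay": 0, "az": -6, "claw": 0}
    - {"tx": 0, "ty": 0, "tz": 0.012, "ax": 0, "ay": 0, "az": 0, "claw": 0}
    - {"tx": 0, "ty": 0, "tz": 0.012, "ax": 0, "ay": 0, "az": 0, "claw": 0}
    - {"tx": 0, "ty": 0, "tz": 0, "ax": 0, "ay": 0, "az": 0, "claw": 0}
    - {"tx": 0, "ty": 0, "tz": 0, "ax": 0, "ay": 0, "az": 0, "claw": 0}

```text
clock: 15.97
tcp_pos: [0.5104, 0.0139, 0.4615]
orientation: [-0.227, -3.132, 0.001]
contact_force: [-0.6, -0.0, 0.6]
grip_width: 0.0855
gripper_force: 0.0
```

```bash
python3 -c "
from h import *
go(-82,21.4,256)"
```

```text
t 15.9667 tcp [0.5104 0.0139 0.4615] yaw y-axis 81.71228855582399 tilt [-0.0012 -0.0006 -1.    ]
F [-0.5594 -0.0033  0.6495] grip 0.08550166486669038 0.0 j [-0.8161  0.1708  0.7664  1.9103 -0.1313  1.1123  1.4276]
grasp in stand mm [-82.6002  20.6818 306.458 ]
shift [-0.0007  0.0008  0.0505]
```

Request:
arm_command:
  plan:
    - {"tx": 0, "ty": 0.001, "tz": 0.012, "ax": 0, "ay": 0, "az": 0, "claw": 0}
    - {"tx": 0, "ty": 0, "tz": 0.013, "ax": 0, "ay": 0, "az": 0, "claw": 0}
    - {"tx": 0, "ty": 0, "tz": 0.013, "ax": 0, "ay": 0, "az": 0, "claw": 0}
    - {"tx": 0, "ty": 0, "tz": 0.012, "ax": 0, "ay": 0, "az": 0, "claw": 0}
    - {"tx": 0, "ty": 0, "tz": 0, "ax": 0, "ay": 0, "az": 0, "claw": 0}
    - {"tx": 0, "ty": 0, "tz": 0, "ax": 0, "ay": 0, "az": 0, "claw": 1}
    - {"tx": 0, "ty": 0, "tz": 0, "ax": 0, "ay": 0, "az": 0, "claw": 1}
    - {"tx": 0, "ty": 0, "tz": 0, "ax": 0, "ay": 0, "az": 0, "claw": 1}
    - {"tx": 0, "ty": 0, "tz": 0, "ax": 0, "ay": 0, "az": 0, "claw": 1}
    - {"tx": 0, "ty": 0, "tz": 0, "ax": 0, "ay": 0, "az": 0, "claw": 1}
  squeeze: 25

```text
clock: 16.8
tcp_pos: [0.5108, 0.0153, 0.4123]
orientation: [0.225, 3.133, 0.001]
contact_force: [-0.0, 0.1, 0.4]
grip_width: 0.0255
gripper_force: 0.0
```

Request:
arm_command:
  plan:
    - {"tx": 0, "ty": 0, "tz": 0, "ax": 0, "ay": 0, "az": 0, "claw": 1}
    - {"tx": 0, "ty": 0, "tz": 0, "ax": 0, "ay": 0, "az": 0, "claw": 1}
    - {"tx": 0, "ty": 0, "tz": 0, "ax": 0, "ay": 0, "az": 0, "claw": 1}
    - {"tx": 0, "ty": 0, "tz": 0, "ax": 0, "ay": 0, "az": 0, "claw": 1}
    - {"tx": 0, "ty": 0, "tz": 0, "ax": 0, "ay": 0, "az": 0, "claw": 1}
    - {"tx": 0, "ty": 0, "tz": 0, "ax": 0, "ay": 0, "az": 0, "claw": 1}
    - {"tx": 0, "ty": 0, "tz": 0, "ax": 0, "ay": 0, "az": 0, "claw": 1}
    - {"tx": 0, "ty": 0, "tz": 0, "ax": 0, "ay": 0, "az": 0, "claw": 1}
    - {"tx": 0, "ty": 0, "tz": 0, "ax": 0, "ay": 0, "az": 0, "claw": 1}
    - {"tx": 0, "ty": 0, "tz": 0, "ax": 0, "ay": 0, "az": 0, "claw": 1}

```text
clock: 17.63
tcp_pos: [0.5107, 0.015, 0.4119]
orientation: [0.226, 3.133, -0.0]
contact_force: [-1.5, -2.2, 6.4]
grip_width: 0.0151
gripper_force: 24.9
```

```bash
python3 -c "
from h import *
go(-82,73.3,264)"
```

```text
t 17.6333 tcp [0.5107 0.015  0.4119] yaw y-axis 81.74868803071261 tilt [ 0.0003 -0.0002 -1.    ]
F [-1.5283 -2.1859  6.4393] grip 0.015095537374509587 24.851717054843903 j [-0.7854  0.2354  0.7505  1.9713 -0.1894  1.0045  1.4804]
grasp in stand mm [-82.1923  21.965  256.9256]
shift [-0.0002  0.0513 -0.0071]
```

Request:
arm_command:
  plan:
    - {"tx": 0, "ty": 0.0048, "tz": -0.0023, "ax": 0, "ay": 0, "az": 0, "claw": 1}
    - {"tx": 0, "ty": 0.005, "tz": -0.002, "ax": 0, "ay": 0, "az": 0, "claw": 1}
    - {"tx": 0, "ty": 0.0051, "tz": -0.0016, "ax": 0, "ay": 0, "az": 0, "claw": 1}
    - {"tx": 0, "ty": 0.0052, "tz": -0.0013, "ax": 0, "ay": 0, "az": 0, "claw": 1}
    - {"tx": 0, "ty": 0.0052, "tz": -0.001, "ax": 0, "ay": 0, "az": 0, "claw": 1}
    - {"tx": 0, "ty": 0.0053, "tz": -0.0006, "ax": 0, "ay": 0, "az": 0, "claw": 1}
    - {"tx": 0, "ty": 0.0053, "tz": -0.0004, "ax": 0, "ay": 0, "az": 0, "claw": 1}
    - {"tx": 0, "ty": 0.0053, "tz": 0, "ax": 0, "ay": 0, "az": 0, "claw": 1}
    - {"tx": 0, "ty": 0.0053, "tz": 0.0004, "ax": 0, "ay": 0, "az": 0, "claw": 1}
    - {"tx": 0, "ty": 0.0053, "tz": 0.0006, "ax": 0, "ay": 0, "az": 0, "claw": 1}

```text
clock: 18.47
tcp_pos: [0.5182, 0.0668, 0.4199]
orientation: [0.226, 3.133, -0.001]
contact_force: [0.6, -4.9, 4.4]
grip_width: 0.0151
gripper_force: 24.9
```

Request:
arm_command:
  plan:
    - {"tx": 0, "ty": 0, "tz": 0, "ax": 0, "ay": 0, "az": 0, "claw": 1}
    - {"tx": 0, "ty": 0, "tz": 0, "ax": 0, "ay": 0, "az": 0, "claw": 1}
    - {"tx": 0, "ty": 0, "tz": 0, "ax": 0, "ay": 0, "az": 0, "claw": 1}
    - {"tx": 0, "ty": 0, "tz": 0, "ax": 0, "ay": 0, "az": 0, "claw": 1}
    - {"tx": 0, "ty": 0, "tz": 0, "ax": 0, "ay": 0, "az": 0, "claw": 1}
    - {"tx": 0, "ty": 0, "tz": 0, "ax": 0, "ay": 0, "az": 0, "claw": 1}
    - {"tx": 0, "ty": 0, "tz": 0, "ax": 0, "ay": 0, "az": 0, "claw": 1}
    - {"tx": 0, "ty": 0, "tz": 0, "ax": 0, "ay": 0, "az": 0, "claw": 1}
    - {"tx": 0, "ty": 0, "tz": 0, "ax": 0, "ay": 0, "az": 0, "claw": 1}
    - {"tx": 0, "ty": 0, "tz": 0, "ax": 0, "ay": 0, "az": 0, "claw": 1}

```text
clock: 19.3
tcp_pos: [0.5181, 0.0666, 0.42]
orientation: [0.226, 3.133, 0.0]
contact_force: [2.4, -3.0, 3.3]
grip_width: 0.0151
gripper_force: 24.9
```

```bash
python3 - <<'E'
from h import *
a=shot("scene","s4");b=shot("top","t4")
for n in("scene","top"):
  for t in("disc_top","mirror_bar","cover_knob"):
    for d in r.tip_of(t,n)[:1]:
        D=toW(n,d["location"])-[P0[0],P0[1],0];c,s=np.cos(P0[2]),np.sin(P0[2]);print(n,t,round(d["confidence"],2),c*D[0]+s*D[1],-s*D[0]+c*D[1],D[2])
go(-82,73.9,265)
v=np.hstack([cv2.resize(a[190:290,190:290],(400,400)),cv2.resize(b[170:270,250:350],(400,400))]);cv2.imwrite("pics/c4.png",v[:,:,::-1])
E
```

```text
scene disc_top 0.59 0.002869544484256889 0.004228029773689209 0.003364804500159746
scene mirror_bar 0.89 -0.08285433917467826 0.07559863998932828 0.26517899771335574
scene cover_knob 0.76 -0.006180219458515143 -0.22486387100671584 0.07593072466521511
top disc_top 0.64 -0.004536368062548643 0.006708472459985816 0.025657710210789553
top cover_knob 0.73 0.0005714328543904926 -0.22352662698750608 0.07215469239454464
t 19.7 tcp [0.5182 0.0666 0.42  ] yaw y-axis 81.77150554975134 tilt [ 0.0003  0.     -1.    ]
F [ 1.4799 -2.0633  4.0082] grip 0.015179565387914986 24.887374341487885 j [-0.8568  0.246   0.7285  1.9365 -0.1905  1.0277  1.383 ]
grasp in stand mm [-82.2185  74.1189 264.9804]
shift [-0.0002 -0.0002 -0.    ]
```

View pics/c4.png

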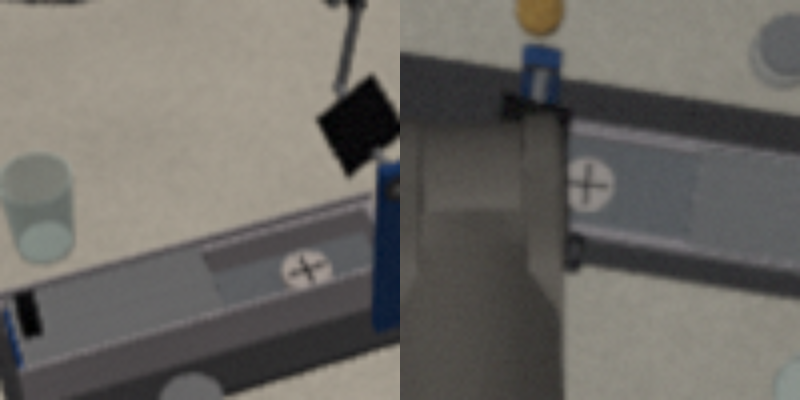

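The picture shows the cover at its stop, the disc cross still at (307,270) in the left crop, and the bar held in the fingers. The bar is at y 74.1 against a target of about 74.

```bash
python3 -c "
from bench import r
print(r.hand_in())"
```

```text
the job is handed in; nothing more can be done
None
```

I handed the job in with the cover at its stop, the disc where it lay, and the mirror held steady by its bar within about 1 mm of the angle I calculated; the hand-in returned no verdict.

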